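Turn the forming mandrel flat side up and lay the brass bar on it

TASK

The steel forming mandrel in its stand has one flat milled along it: find the flat and turn the mandrel (its spokes are there to push) until the flat faces straight up and lies level. Then take the brass bar off the steel block, lay it gently lengthwise along the middle of the flat and let go of it. Leave the mallet, the jar and the pliers where they are.

Things in the scene. Friction and masses are not known exactly. Their poses are not given: they have to be found in the camera images.
- stand: fixed stand with two grey cheeks on a wooden foot (110 x 190 x 14 mm); origin at the centre of the foot's underside, z up, y along the mandrel's axis towards the spokes. The mandrel's axis runs level along this y, 100 mm above the origin. The cheeks stand at y = -86 to -74 mm and 74 to 86 mm, are 70 mm wide and end in round tops 132 mm above the bench
- flat (a point): centre of the milled flat of the mandrel; x across the flat, y along the mandrel's axis (same as the stand's y), z straight out of the flat: the flat faces up when this z points up. The mandrel is a plain steel bar, 64 mm across and 140 mm long (y -70 to 70 mm), round but for the one flat, which is 46 mm wide, runs the whole length and lies 22 mm from the axis
- hub (a point): point on the mandrel's axis in the plane of the five spokes, 105 mm from the middle of the mandrel along y, just outside a cheek; turns with the mandrel, axes as flat's. The hub is 36 mm across, the spokes are 10 mm rods, evenly 72 degrees apart about y, the first along +z of this point, each ending in an 18 mm ball whose centre is 80 mm from the axis. So one spoke points the same way as the flat
- mandrel (a joint): turn of the mandrel about the stand's y, rad: 0 (or any whole turn, 6.283) with the flat facing up; growing as the top moves towards the stand's +x. Free to turn at least one turn each way; friction of about 0.2 N m holds it where it is left, against the weight of the bar too. Pushing a spoke that stands roughly up sideways turns it; one leaning over 40 degrees towards the pushing finger may jam
- block: fixed dark steel bench block, 120 x 120 x 22 mm, origin at the centre of its underside; the brass bar starts lying on it
- bar_mid (a point): centre of the loose brass bar, 70 mm long (its x) x 16 mm wide (its y) x 8 mm thick (its z), about 75 g, lying flat
- mallet: bystander: wooden mallet lying on the bench beyond the stand and the block, handle about along its x; leave it
- jar: bystander: glass jar with a white cap, 56 mm across, 65 mm high, origin under its centre; leave it
- pliers: bystander: small pliers lying flat on the bench, about 135 mm long along x, 10 mm thick; leave them
Not all that is in view belongs to the job. Of the things like the part that bears bar_mid, leave any that is blue or orange; of the rest the larger one is meant.

How it is judged (in metres and radians):
On the way, in this order (a step that is already met when the one before it is completed fails the run):
1. the mandrel stands still with its flat facing up, within 0.12 rad of level, the brass bar not yet on it (angle between flat's own z axis and vertical below 0.12 rad and velocity of joint mandrel between -0.05 and 0.05 rad/s and horizontal distance between bar_mid and flat above 0.08 m), for 0.3 s.
2. the brass bar lies along the flat (angle between flat's own z axis and vertical below 0.12 rad and x of bar_mid in the frame of flat between -0.011 and 0.011 m and y of bar_mid in the frame of flat between -0.025 and 0.025 m and z of bar_mid in the frame of flat between 0.001 and 0.0065 m and angle between the x axis of bar_mid and the y axis of flat, either way round below 0.17 rad and contact force between the fingers and bar below 0.1 N), for 0.3 s.
At the end, for the whole second after the job is handed in: The flat faces up within 0.12 rad (7 degrees) and the mandrel is still; the released brass bar lies at rest on the flat, its centre within 11 mm of the flat's middle line and within 25 mm of its middle lengthwise, its length within 0.17 rad (10 degrees) of the mandrel's axis (angle between flat's own z axis and vertical below 0.12 rad and x of bar_mid in the frame of flat between -0.011 and 0.011 m and y of bar_mid in the frame of flat between -0.025 and 0.025 m and z of bar_mid in the frame of flat between 0.001 and 0.0065 m and angle between the x axis of bar_mid and the y axis of flat, either way round below 0.17 rad and linear speed of bar below 0.02 m/s and velocity of joint mandrel between -0.05 and 0.05 rad/s); the robot touches nothing.
It fails at once if the mallet, the jar or the pliers moved by more than 30 mm (distance of any of mallet, jar, pliers from where it was at the start of the episode above 0.03 m).
It fails at once if the brass bar dropped: falling free at more than 0.5 m/s (a fall of over 12 mm) (linear speed of bar above 0.5 m/s and contact force between the fingers and bar below 0.05 N).
It also fails if it takes over 61 s, if anything falls off the work surface, if the arm or the gripper's body presses on something with over 40 N, if the wrist force passes 120 N, or if a joint passes its speed limit or range.

ROBOT

A 6-joint arm with a two-finger parallel gripper is mounted at the origin on the work surface. World frame = base frame: x ahead of the robot, y to its left, z up, the work surface at z = 0. Lengths are in mm, angles in rad, forces in N, time in s.
With the tool pointing down it reaches from about 275 to 750 mm from the base axis. Payload 10.2 kg.
Tool frame: the origin (TCP) lies on the centre line of the jaws, within the pads' length; the fingertips stand 25 mm ahead of it and the grasp point (between the pads) lies 6 mm ahead of it; z points along the fingers, y is the line along which they close (so a half turn about z gives the same grasp; the last joint's range is limited). The gripper opens to 85 mm and grips with 20 to 120 N. Pads are 22 mm wide; open, the fingers measure 114 mm over their backs; the gripper's body (76 mm by 85 mm) begins 54 mm behind the grasp point. The pads swing forward as they close: fully open they stand 13 mm farther back than shut.
Start: joints at [1.089, 0.313, 1.498, -0, 1.331, -0.223], TCP at [134.371, 507.519, 256.294] pointing down, gripper open.
Joint ranges: [-2.94, 2.94], [-0.97, 2.17], [0.19, 2.56], [-1.23, 4.37], [0.02, 3.11], [-2.88, 2.88]. Speed limits (rad/s): [2.39, 2.39, 3.01, 3.14, 3.14, 3.14].

INTERFACE

Orientations are given as a rotation vector (axis times angle).
In Python, from bench import observe, get_image, camera_info, finish_job, look_for, silhouettes gives the robot as it stands. The module is installed in compiled form; this text tells all that it offers.
- The arm moves only by the shell command python3 -m pendant 'ROWS' [FORCE]. ROWS is JSON, a list of rows, each a list of 5 numbers: the finger opening in mm, from 0 to 85.4, then the shift along the tool's x, y, z in mm, then the turn about the tool's z in degrees. A call has 1 to 10 rows; each row shifts and turns the commanded pose from where the row before left it, along the tool's axes as they then stand; what a row does not reach is not made up. A row lasts 1/12 s, in which the tool goes at most 41.7 mm and 7.16 degrees, less where a joint would pass 70% of its speed; a pose out of reach is approached as far as the arm can. A call is refused whole if a number of a shift passes 41.7 or a number of a turn 7.16, either way. A call with a gripper value outside its range is refused whole. The fingers move at their own pace and stop on an object; FORCE is the grip in N (left out, the last holds). Time passes only in rows, so rows that do not move let the fingers close. It gives the time, the measured TCP pose, the force, the opening and the grip force at its end, in the units of the state.
- observe(): the state, without advancing time (a new reading comes with each control period).
- get_image(name): name is "scene" or "side" or "wrist"; returns the picture (400x640x3 uint8, red, green, blue); there is no depth.
- camera_info(name): a dict with "mtx" (3x3 intrinsics, pixels), "pose" (4x4, takes a point from camera to world coordinates). Camera axes: x right, y up, looking along -z (the intrinsics and any distortion apply to the point x, -y, -z); pixel columns grow to the right and rows downward; lengths in mm; the calibration is good to about 2 mm. A picture is of the moment at which its call begins: read the wrist's pose just before it. camera_info takes no time and is no camera call; for the wrist camera it gives the pose at the moment of the call.
- finish_job(): hands the job in; it is judged then, once.
Trained networks look in the newest picture that a camera, given by its name, has taken for a name from the list of things; names that differ only in an ending like _2 or _b are one class to them, and where a whole thing is asked for, a point or a joint stands for the part that bears it (a point fixed in the world has none). Each returns a list of dicts, best first, with "conf" (0 to 1); they miss things now and then, are a little off and sometimes report something else, mostly with a low value. They report only what shows in the picture. A call takes as long as a camera call. They do not tell look-alikes from the thing itself.
- look_for(camera, target): "bbox" ([centre column, centre row, width, height] in pixels, round what is visible of it).
- silhouettes(camera, target): "pixels" (400x640 bool, what is visible of it) and "bbox" ([centre column, centre row, width, height] in pixels, round what is visible of it).
The state is a dict: "clock": time; "joints": joint angles; "qvel": joint speeds; "effort": joint torques, N m; "tool_pos": TCP position; "tcp_rot": TCP orientation; "force": force on the tool from outside, world axes, zero at the start; "wrist_torque": the same for the moment, N m; "opening": opening from 0.0 (shut) to 1.0 (fully open); "grasp_force": force on a finger pad.
Only numpy, scipy, OpenCV 4.12 (cv2) and the standard library are available. Lean on these libraries where they do the work, as an engineer would, in place of code of your own. Each camera call takes 0.05 s, during which the arm holds its last target. There are 200 camera calls.

## Working session

There is one attempt and no reset: what is moved stays moved. The work goes in short steps, Python scripts to look and compute and a shell command to move; the robot and the scene stay as the last step left them, time stands still between calls to the robot, and variables do not carry over. Pictures are saved under pics/ and viewed, at most 10 in all, crops included, and the job is handed in when it is done.

```bash
mkdir -p pics; cat > h.py <<'E'
import numpy as np, cv2
from bench import *
from scipy.spatial.transform import Rotation as R
def save(cam,fn):
    im=get_image(cam); cv2.imwrite('pics/'+fn,im[:,:,::-1]); return im
def ray(cam,uv,ci=None):
    ci=ci or camera_info(cam); K=np.array(ci['mtx']);P=np.array(ci['pose'])
    d=np.linalg.inv(K)@np.array([uv[0],uv[1],1.]); d=P[:3,:3]@np.array([d[0],-d[1],-d[2]])
    return P[:3,3],d/np.linalg.norm(d)
def at_z(cam,uv,z,ci=None):
    o,d=ray(cam,uv,ci); return o+d*(z-o[2])/d[2]
def proj(cam,p,ci=None):
    ci=ci or camera_info(cam); K=np.array(ci['mtx']);P=np.array(ci['pose'])
    q=(np.atleast_2d(p)-P[:3,3])@P[:3,:3]; q=q*[1,-1,-1]; q=q@K.T
    return q[:,:2]/q[:,2:]
E
python3 - <<'E'
from h import *
a=save('scene','s1.png');b=save('side','d1.png');c=save('wrist','w1.png')
for cam in ('scene','side','wrist'):
    ci=camera_info(cam);print(cam,{k:(np.round(v,3).tolist() if k in('mtx','pose') else v) for k,v in ci.items()})
    for t in('stand','hub','flat','block','bar_mid','mallet','jar','pliers'):
        print(t,[(round(float(r['conf']),2),np.round(r['bbox']).tolist()) for r in look_for(cam,t)][:4])
s=observe();print(s['clock'],s['tool_pos'],s['tcp_rot'])
E
```

```text
scene {'mtx': [[483.318, 0.0, 318.299], [0.0, 483.318, 200.237], [0.0, 0.0, 1.0]], 'pose': [[-0.218, -0.785, 0.58, 1152.713], [0.976, -0.179, 0.126, 121.315], [0.005, 0.593, 0.805, 979.812], [0.0, 0.0, 0.0, 1.0]]}
stand [(0.71, [395.0, 212.0, 110.0, 81.0])]
hub [(0.88, [402.0, 213.0, 98.0, 72.0])]
flat [(0.88, [400.0, 212.0, 95.0, 72.0]), (0.2, [303.0, 308.0, 106.0, 60.0])]
block [(0.98, [271.0, 203.0, 50.0, 48.0])]
bar_mid [(0.67, [273.0, 199.0, 21.0, 19.0]), (0.61, [258.0, 155.0, 17.0, 3.0]), (0.45, [305.0, 166.0, 30.0, 11.0]), (0.2, [230.0, 279.0, 52.0, 55.0])]
mallet [(0.7, [303.0, 307.0, 103.0, 56.0])]
jar [(0.75, [393.0, 314.0, 28.0, 32.0])]
pliers [(0.91, [231.0, 281.0, 52.0, 51.0])]
side {'mtx': [[468.154, 0.0, 317.649], [0.0, 468.154, 194.662], [0.0, 0.0, 1.0]], 'pose': [[0.94, 0.206, -0.272, 291.615], [-0.341, 0.542, -0.768, -686.772], [-0.011, 0.815, 0.58, 597.007], [0.0, 0.0, 0.0, 1.0]]}
stand [(0.71, [273.0, 163.0, 74.0, 124.0])]
hub [(0.67, [271.0, 142.0, 72.0, 89.0])]
flat [(0.8, [273.0, 145.0, 71.0, 83.0])]
block [(0.91, [323.0, 280.0, 99.0, 76.0])]
bar_mid [(0.94, [320.0, 272.0, 38.0, 13.0]), (0.75, [244.0, 341.0, 14.0, 22.0]), (0.74, [235.0, 283.0, 24.0, 31.0]), (0.55, [359.0, 349.0, 35.0, 12.0])]
mallet [(0.77, [400.0, 206.0, 72.0, 67.0])]
jar [(0.68, [367.0, 152.0, 22.0, 30.0])]
pliers [(0.81, [443.0, 263.0, 77.0, 21.0])]
wrist {'mtx': [[333.968, 0.0, 322.072], [0.0, 333.968, 203.199], [0.0, 0.0, 1.0]], 'pose': [[0.256, -0.92, -0.296, 58.357], [0.967, 0.243, 0.08, 528.62], [-0.001, -0.306, 0.952, 373.368], [0.0, 0.0, 0.0, 1.0]]}
stand []
hub []
flat []
block []
bar_mid []
mallet []
jar []
pliers []
1.35 [134.38346254 507.51597944 256.27973673] [-4.05438620e-01 -3.11527249e+00 -3.30055062e-06]
```

```bash
python3 - <<'E'
import cv2,numpy as np
a=cv2.imread('pics/s1.png');b=cv2.imread('pics/d1.png')
# scene left crop 2.5x, side crop
A=cv2.resize(a[130:290,210:470],None,fx=3,fy=3,interpolation=cv2.INTER_CUBIC)
B=cv2.resize(b[80:390,200:480],None,fx=1.9,fy=1.9,interpolation=cv2.INTER_CUBIC)
cv2.imwrite('pics/A.png',A);cv2.imwrite('pics/B.png',B)
E
```

```text
(no output)
```

View pics/A.png

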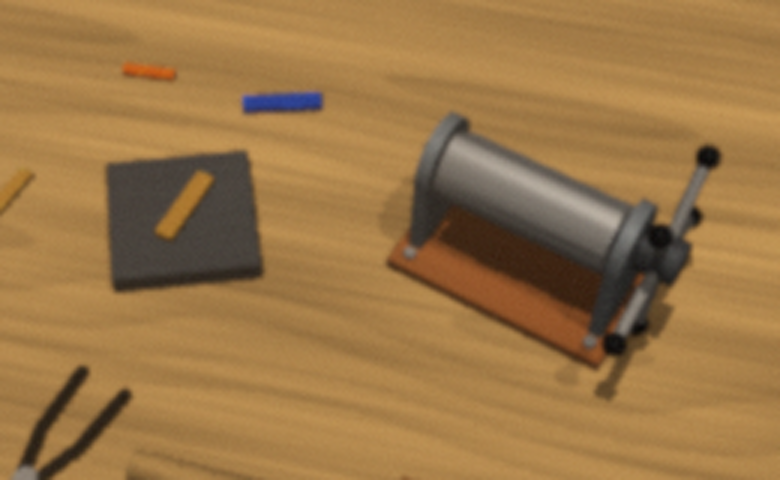

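View pics/B.png

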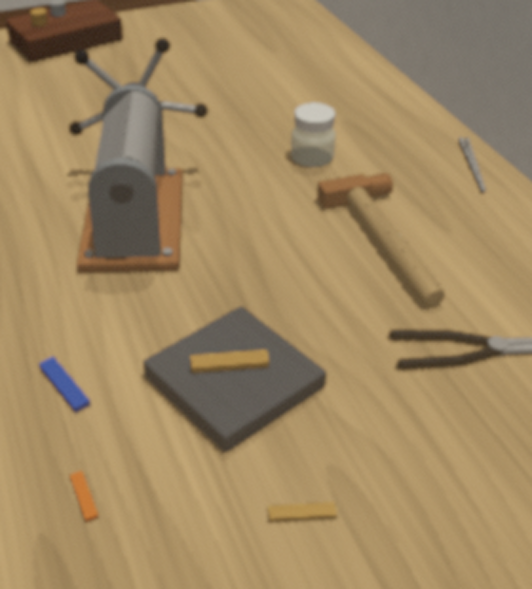

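The bar meant is the brass one lying on the block (scene ≈ 272,198; side ≈ 320,271). The small brass bar (scene ≈ 214,193; side ≈ 359,349), the blue (305,164) and the orange (258,154) are look-alikes. The flat isn't plainly visible in either view; next I fit the stand pose and spoke angle.

```bash
cat > fit.py <<'E'
from h import *
from scipy.optimize import least_squares, linear_sum_assignment
def stand_T(p):
    return R.from_euler('z',p[2]).as_matrix(), np.array([p[0],p[1],0])
def pts(p,L):
    M,t=stand_T(p); return np.atleast_2d(L)@M.T+t
def balls(p):
    a=p[3]+np.arange(5)*2*np.pi/5
    return pts(p,np.c_[80*np.sin(a),105+0*a,100+80*np.cos(a)])
E
python3 - <<'E'
from fit import *
S=np.array([(708,157),(660,236),(696,216),(615,343),(640,326)])/3+[210,130]
D=np.array([(162,46),(81,57),(75,128),(201,110)])/1.9+[200,80]
fs=np.array([(388,263),(597,368)])/3+[210,130]; fd=np.array([(80,270),(178,269)])/1.9+[200,80]
cs=camera_info('scene');cd=camera_info('side')
hubs=np.array([[672,258]])/3+[210,130]
A=at_z('scene',fs[0],0),at_z('scene',fs[1],0),at_z('side',fd[0],0),at_z('side',fd[1],0)
for a in A: print(a.round(1))
def res(p):
    r=[]
    for ci,o in((cs,S),(cd,D)):
        q=proj('',balls(p),ci); c=np.linalg.norm(o[:,None]-q[None],axis=2); i,j=linear_sum_assignment(c); r.append((o[i]-q[j]).ravel())
    r.append((proj('',pts(p,[[55,-95,0],[55,95,0]]),cs)-fs).ravel()*.7)
    r.append((proj('',pts(p,[[-55,-95,0],[55,-95,0]]),cd)-fd).ravel()*.7)
    return np.concatenate(r)
best=None
for yaw in np.arange(-1.2,1.2,.2):
  for th in np.arange(0,1.2,.2):
    c=(A[0]+A[1])/2+[-55*np.cos(yaw),-55*np.sin(yaw),0]
    s=least_squares(res,[c[0],c[1],yaw,th],x_scale=[10,10,.1,.1],loss='soft_l1',diff_step=1e-4)
    if best is None or s.cost<best.cost: best=s
print(best.x.round(3),best.cost,res(best.x).round(1))
# block & bar
from bench import *
for cam in('scene','side'):
    get_image(cam)
    for t,zt in(('block',11),('bar_mid',26)):
        for r in silhouettes(cam,t)[:4]:
            m=r['pixels'];v,u=np.nonzero(m)
            c,(w,h),an=cv2.minAreaRect(np.c_[u,v].astype(np.float32))
            Pz=np.array([at_z(cam,(x,y),zt+4) for x,y in zip(u,v)])
            cc=Pz.mean(0); w_,V=np.linalg.eigh(np.cov(Pz[:,:2].T))
            print(cam,t,round(r['conf'],2),(u.mean().round(1),v.mean().round(1)),cc.round(1),'len',np.sqrt(12*w_).round(1),'ang',np.degrees(np.arctan2(V[1,1],V[0,1])).round(1))
E
```

```text
[487.6  30.5  -0. ]
[548.5 208.2   0. ]
[395.   68.5   0. ]
[493.9  32.9   0. ]
[ 4.71464e+02  1.37184e+02 -3.30000e-01  4.95000e-01] 6.48304179832569 [-0.4 -0.5 -0.1 -0.6  1.4 -0.6  0.1 -0.8  0.7  0.4  0.5  0.6  0.3  0.3
  0.3  0.5  1.2  0.  -0.6  1.1  0.1  1.5 -1.9  1.2 -0.   0.8]
scene block 0.57 (np.float64(270.1), np.float64(204.3)) [ 495.8 -142.3   15. ] len [123.8 136. ] ang -154.8
scene bar_mid 0.68 (np.float64(303.9), np.float64(164.1)) [364.  -88.4  30. ] len [20.9 61.4] ang 107.4
scene bar_mid 0.62 (np.float64(259.4), np.float64(153.7)) [ 355.  -210.6   30. ] len [15.1 45.5] ang 92.2
scene bar_mid 0.45 (np.float64(270.6), np.float64(198.9)) [ 490.7 -141.2   30. ] len [19.4 67.2] ang 166.4Traceback (most recent call last):
  File "<stdin>", line 31, in <module>
  File "h.py", line 11, in at_z
    o,d=ray(cam,uv,ci); return o+d*(z-o[2])/d[2]
        ~~~^^^^^^^^^^^
  File "h.py", line 7, in ray
    ci=ci or camera_info(cam); K=np.array(ci['mtx']);P=np.array(ci['pose'])
             ~~~~~~~~~~~^^^^^
ValueError: time passes only in moves, steps and waits
```

```bash
python3 - <<'E'
from fit import *
p=[471.5,137.2,-.33,.495]
for cam in('scene','side'):
    ci=camera_info(cam); im=get_image(cam).astype(float).mean(2)
    for rr in (32,):
        out=[]
        for ph in range(-120,181,10):
            a=np.radians(ph); y=np.linspace(-40,40,30)
            P=pts(p,np.c_[rr*np.sin(a)+0*y,y,100+rr*np.cos(a)+0*y])
            M,t=stand_T(p); n=M@[np.sin(a),0,np.cos(a)]
            vis=(np.array(ci['pose'])[:3,3]-P.mean(0))@n>0
            q=proj('',P,ci); v=cv2.remap(im.astype(np.float32),q[:,0].astype(np.float32)[None],q[:,1].astype(np.float32)[None],cv2.INTER_LINEAR)[0]
            if vis: out.append((ph,round(float(np.median(v))),tuple(q.mean(0).round().astype(int).tolist())))
        print(cam,out)
    for t,zt in(('block',22),('bar_mid',30)):
        for r in silhouettes(cam,t)[:4]:
            m=r['pixels'];v,u=np.nonzero(m)
            Pz=np.array([at_z(cam,(x,y),zt if not(t=='bar_mid' and r['bbox'][1]>330) else 8,ci) for x,y in zip(u,v)])
            cc=Pz.mean(0); w_,V=np.linalg.eigh(np.cov(Pz[:,:2].T))
            print(cam,t,round(r['conf'],2),(u.mean().round(1),v.mean().round(1)),cc.round(1),'len',np.sqrt(12*w_).round(1),'ang',np.degrees(np.arctan2(V[1,1],V[0,1])).round(1))
im=get_image('scene');cv2.imwrite('pics/m.png',cv2.resize(im[160:250,335:455,::-1],None,fx=6,fy=6,interpolation=cv2.INTER_CUBIC))
E
```

```text
scene [(-50, 127, (394, 183)), (-40, 128, (394, 183)), (-30, 127, (393, 184)), (-20, 118, (392, 184)), (-10, 96, (391, 186)), (0, 100, (390, 187)), (10, 143, (389, 189)), (20, 167, (388, 191)), (30, 147, (387, 193)), (40, 121, (386, 196)), (50, 111, (385, 198)), (60, 98, (384, 200)), (70, 77, (383, 202)), (80, 65, (382, 204)), (90, 55, (382, 206)), (100, 47, (382, 207)), (110, 43, (382, 208)), (120, 42, (382, 208))]
scene block 0.87 (np.float64(270.5), np.float64(204.1)) [ 499.8 -139.6   22. ] len [124.3 134.4] ang -153.6
scene bar_mid 0.71 (np.float64(271.2), np.float64(198.8)) [ 490. -140.   30.] len [20.7 74.2] ang 166.5
scene bar_mid 0.61 (np.float64(212.4), np.float64(194.6)) [ 509.7 -284.4   30. ] len [14.  50.3] ang 164.7
scene bar_mid 0.42 (np.float64(302.6), np.float64(164.2)) [365.2 -91.5  30. ] len [18.3 64. ] ang 106.2
side [(-70, 144, (251, 153)), (-60, 140, (252, 150)), (-50, 130, (253, 148)), (-40, 120, (255, 147)), (-30, 120, (257, 145)), (-20, 121, (260, 144)), (-10, 120, (262, 144)), (0, 121, (265, 143)), (10, 143, (268, 143)), (20, 150, (270, 144)), (30, 146, (273, 145)), (40, 139, (275, 146)), (50, 130, (277, 148)), (60, 121, (279, 150)), (70, 108, (280, 152)), (80, 95, (281, 154)), (90, 89, (282, 157))]
side block 0.63 (np.float64(322.8), np.float64(279.0)) [ 486.3 -157.6   22. ] len [130.1 135. ] ang 81.0
side bar_mid 0.87 (np.float64(320.6), np.float64(269.5)) [ 487.3 -144.2   30. ] len [22.2 67.6] ang 165.3
side bar_mid 0.8 (np.float64(233.5), np.float64(281.8)) [ 341.8 -119.9   30. ] len [17.6 72.7] ang 105.2
side bar_mid 0.75 (np.float64(243.8), np.float64(341.2)) [ 333.5 -225.2    8. ] len [12.2 48.3] ang 93.5
side bar_mid 0.6 (np.float64(267.3), np.float64(143.2)) [517.8 321.6  30. ] len [123.9 330.7] ang 74.0
```

View pics/m.png

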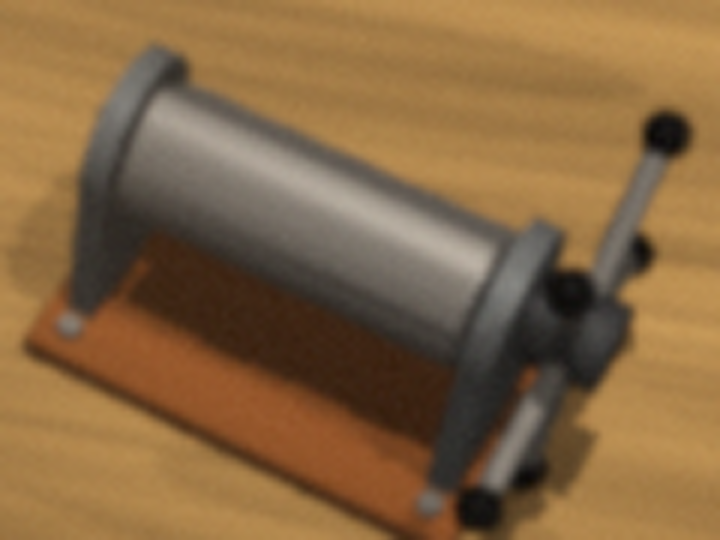

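The profile settles it. In the scene view the cylinder is cut away at −20…−50° (wood shows there). In the side view the brightness is constant from −40 to 0°, with an edge near +2°. So the flat lies on the −43.6° spoke and the mandrel must turn +0.76 rad. I'll push the spoke at +28° with the closed fingers towards stand +x, down to 72°.

```bash
cat > go.py <<'E'
# usage: go.py frame x y z yawdeg  -> remaining shift in tool axes (frame s=stand,w=world; z is TCP z; yaw = wanted world direction of tool y, mod 180)
import sys; from fit import *
p=[471.5,137.2,-.33,0]
def rem(f,x,y,z,yaw=None):
    s=observe(); M=R.from_rotvec(s['tcp_rot']).as_matrix()
    t=pts(p,[[x,y,z]])[0] if f=='s' else np.array([x,y,z])
    d=M.T@(t-s['tool_pos']); ty=np.degrees(np.arctan2(M[1,1],M[0,1]))
    print('clock',round(s['clock'],2),'tcp',s['tool_pos'].round(1),'tooly',ty.round(1),'j6',round(s['joints'][5],2),'F',np.round(s['force'],1),'open',round(s['opening']*85.4,1),'grip',round(s['grasp_force'],1))
    st=stand_T(p); print('in stand',(st[0].T@(s['tool_pos']-st[1])).round(1),'REM tool',d.round(1), 'turn', None if yaw is None else round(-((yaw-ty+90)%180-90),1))
if __name__=='__main__': rem(sys.argv[1],*map(float,sys.argv[2:]))
E
python3 -m pendant '[[0,-35,-13,0,0.4],[0,-35,-13,0,0.4],[0,-35,-13,0,0.4],[0,-35,-13,0,0.4],[0,-35,-13,0,0.4],[0,-35,-13,0,0.4],[0,-35,-13,0,0.4],[0,-35,-13,0,0.4],[0,-35,-13,0,0.4],[0,-35,-13,0,0.4]]' 40
python3 go.py s 0 108 256 71.1
```

```text
clock: 2.78
tool_pos: [433.7, 281.4, 256.4]
tcp_rot: [0.514, 3.099, 0.0]
force: [-0.2, 0.5, -0.1]
opening: -0.001
grasp_force: 0.0
clock 2.78 tcp [433.7 281.4 256.4] tooly 71.1 j6 -0.89 F [-0.2  0.5 -0.1] open -0.1 grip 0.0
in stand [-82.5 124.2 256.4] REM tool [-82.5 -16.3   0.4] turn 0.0
```

```bash
python3 -m pendant '[[0,-30,-6,0,0],[0,-30,-6,0,0],[0,-22,-4,0,0],[0,0,0,0,0],[0,0,0,25,0],[0,0,0,25,0],[0,0,0,20,0],[0,0,0,9,0],[0,0,0,0,0]]'
python3 go.py s 0 108 175 71.1; python3 - <<'E'
from h import *
a=save('side','d2.png')[60:220,200:380]; b=save('scene','s2.png')[150:270,350:480]
cv2.imwrite('pics/c2.png',np.hstack([cv2.resize(x,(400,int(400*x.shape[0]/x.shape[1])),interpolation=2)[:355] for x in(a,b)])[:,:,::-1])
E
```

```text
clock: 3.53
tool_pos: [503.9, 241.3, 175.6]
tcp_rot: [-0.513, -3.096, 0.002]
force: [0.0, -0.1, -0.3]
opening: 0.002
grasp_force: 0.0
clock 3.53 tcp [503.9 241.3 175.6] tooly 71.2 j6 -1.01 F [ 0.  -0.1 -0.3] open 0.2 grip 0.0
in stand [ -3.1 109.  175.6] REM tool [-3.1 -1.   0.6] turn 0.1
```

View pics/c2.png

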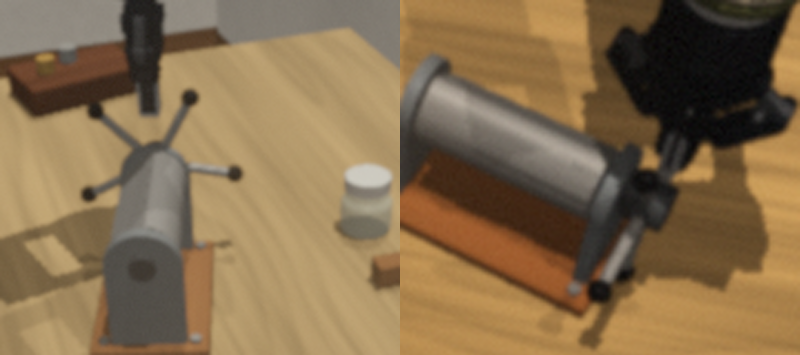

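The closed fingertip stands between the two upper spokes, as planned (side crop at 148,110, balls at 95,110 and 190,98). Now the arc push.

```bash
python3 -m pendant '[[0,-7,0,0,0],[0,-6,0,0,0],[0,-5,0,2,0],[0,-5,0,2.5,0],[0,-5,0,2.5,0],[0,-4.5,0,3,0],[0,-4,0,4,0],[0,-3.5,0,4.5,0],[0,-3.5,0,5.5,0],[0,0,0,0,0]]'
python3 go.py s 41 108 150.3 71.1
```

```text
clock: 4.47
tool_pos: [546.5, 226.8, 152.1]
tcp_rot: [-0.514, -3.099, 0.001]
force: [-1.2, 1.3, 0.5]
opening: -0.0
grasp_force: 0.6
clock 4.47 tcp [546.5 226.8 152.1] tooly 71.2 j6 -1.05 F [-1.2  1.3  0.5] open -0.0 grip 0.6
in stand [ 42.  109.1 152.1] REM tool [ 1.  -1.1  1.8] turn 0.1
```

```bash
python3 - <<'E'
from h import *
a=save('side','d3.png')[60:220,200:380]; b=save('scene','s3.png')[150:270,350:480]
cv2.imwrite('pics/c3.png',np.hstack([cv2.resize(x,(400,int(400*x.shape[0]/x.shape[1])),interpolation=2)[:355] for x in(a,b)])[:,:,::-1])
E
```

```text
(no output)
```

View pics/c3.png

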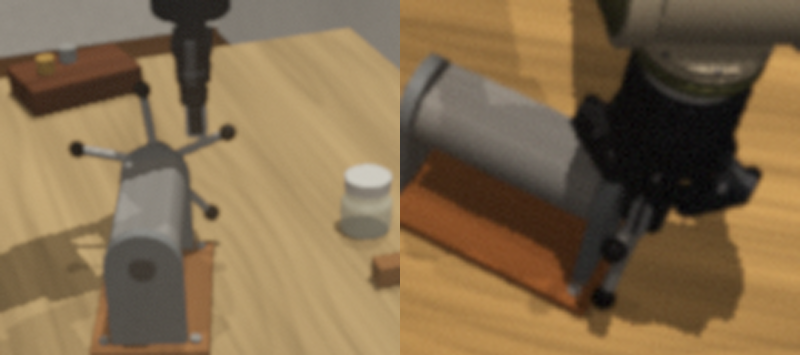

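```bash
cat > th.py <<'E'
from fit import *
def theta(D,th0,cam='side'):
    ci=camera_info(cam)
    def res(q):
        o=proj('',balls([471.5,137.2,-.33,q[0]]),ci); c=np.linalg.norm(D[:,None]-o[None],axis=2); i,j=linear_sum_assignment(c); return (D[i]-o[j]).ravel()-[*([q[1],q[2]]*len(i))]
    s=least_squares(res,[th0,0,0]); return s.x, res(s.x).round(1)
E
python3 - <<'E'
from th import *
D=np.array([(142,90),(77,149),(228,132),(211,212)])/2.222+[200,60]
print(theta(D,-.15))
D=np.array([(95,110),(190,98),(235,173),(89,194)])/2.222+[200,60]
print(theta(D,-.75))
E
```

```text
(array([-0.10240935,  0.81473753,  0.29298039]), array([-0. ,  0.2, -0.1, -0. ,  0.3, -0.1, -0.1, -0.1]))
(array([-0.76491526,  0.82663746,  0.2083771 ]), array([-0.3, -0.4,  0. ,  0.4,  0.3, -0.1,  0. ,  0.2]))
```

Flat at −0.10 rad; push the remaining 0.10 (about 6 mm, mostly downward).

```bash
python3 -m pendant '[[0,-0.7,0,2,0],[0,-0.7,0,2,0],[0,-0.6,0,1.7,0],[0,0,0,0,0],[0,0,0,0,0]]'
python3 go.py s 43 108 146.3 71.1
python3 - <<'E'
from h import *
a=save('side','d4.png')[60:220,200:380]
cv2.imwrite('pics/c4.png',cv2.resize(a,None,fx=4,fy=3.7,interpolation=2)[:592,:,::-1])
E
```

```text
clock: 4.98
tool_pos: [548.1, 226.4, 147.7]
tcp_rot: [0.514, 3.099, -0.0]
force: [0.4, -0.9, 2.9]
opening: 0.003
grasp_force: 1.0
clock 4.98 tcp [548.1 226.4 147.7] tooly 71.2 j6 -1.05 F [ 0.4 -0.9  2.9] open 0.2 grip 1.0
in stand [ 43.6 109.2 147.7] REM tool [ 0.6 -1.2  1.4] turn 0.1
```

View pics/c4.png

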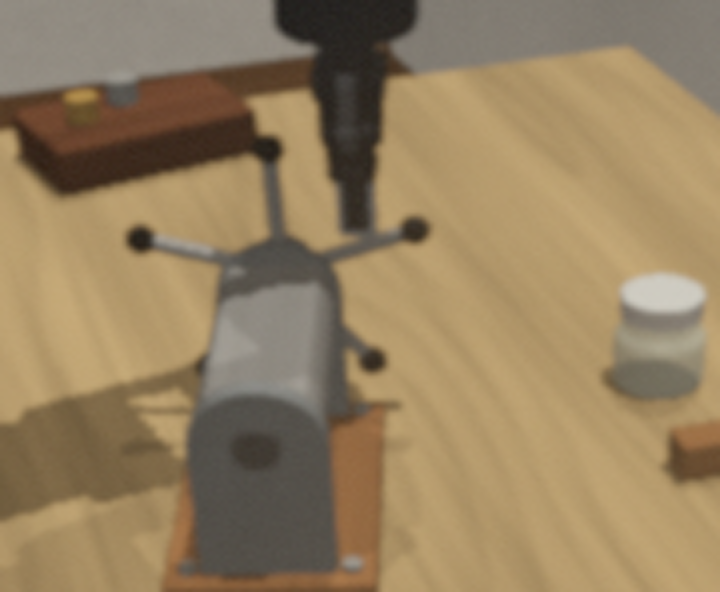

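Side crop: balls at (267,148), (140,238), (415,229), (372,359); the light flat shows on top of the mandrel around (270,310).

```bash
python3 - <<'E'
from th import *
D=np.array([(267,148),(140,238),(415,229),(372,359)])/[4,3.7]+[200,60]
print(theta(D,-.05))
E
```

```text
(array([-0.02099104,  0.78518598,  0.19963845]), array([-0.2,  0. , -0.1, -0.1,  0.3,  0. ,  0. ,  0. ]))
```

```bash
python3 -m pendant '[[0,-0.4,0,1.2,0],[0,0,0,0,0],[0,0,0,-15,0],[0,0,0,-30,0],[0,0,0,-35,0],[0,0,0,-28,0],[0,0,0,0,0],[0,0,0,0,0],[0,0,0,0,0],[0,0,0,0,0]]'
python3 -m pendant '[[45,-6,-36,0,-0.5],[45,-6,-36,0,-0.5],[45,-6,-36,0,-0.5],[45,-6,-36,0,-0.5],[45,-6,-36,0,-0.5],[45,-6,-36,0,-0.5],[45,-6,-36,0,-0.5],[45,-6,-36,0,-0.5],[45,-6,-36,0,-0.5],[45,-6,-36,0,-0.5]]'
python3 go.py w 487 -141 170 76
python3 - <<'E'
from h import *
a=save('side','d5.png')[60:220,200:380]
b=save('scene','s5.png')[150:270,350:480]
w=save('wrist','w5.png')
c=np.hstack([cv2.resize(x,(400,int(400*x.shape[0]/x.shape[1])),interpolation=2)[:340] for x in(a,b)])
c=np.vstack([c,np.hstack([cv2.resize(w,(400,250)),np.zeros((250,400,3),np.uint8)])])
cv2.imwrite('pics/c5.png',c[:,:,::-1]);print(c.shape)
ci=camera_info('wrist')
for r in silhouettes('wrist','bar_mid')[:4]:
    m=r['pixels'];v,u=np.nonzero(m)
    Pz=np.array([at_z('wrist',(x,y),28,ci) for x,y in zip(u,v)])
    cc=Pz.mean(0); w_,V=np.linalg.eigh(np.cov(Pz[:,:2].T))
    print(round(r['conf'],2),(u.mean().round(1),v.mean().round(1)),cc.round(1),'len',np.sqrt(12*w_).round(1),'ang',np.degrees(np.arctan2(V[1,1],V[0,1])).round(1))
E
```

```text
clock: 5.87
tool_pos: [547.8, 226.4, 252.7]
tcp_rot: [-0.513, -3.096, 0.002]
force: [-0.4, -0.2, -0.1]
opening: 0.006
grasp_force: 0.0
clock: 6.7
tool_pos: [502.3, -137.1, 253.3]
tcp_rot: [-0.377, -3.117, -0.001]
force: [0.8, 0.3, -0.5]
opening: 0.526
grasp_force: 0.0
clock 6.7 tcp [ 502.3 -137.1  253.3] tooly 76.2 j6 -1.82 F [ 0.8  0.3 -0.5] open 44.9 grip 0.0
in stand [ 118.  -249.5  253.3] REM tool [13.8 -7.5 83.3] turn 0.2
(590, 800, 3)
0.88 (np.float64(317.5), np.float64(160.8)) [ 487.1 -137.7   28. ] len [17.3 71.2] ang 165.8
0.66 (np.float64(187.7), np.float64(192.0)) [ 485.9 -280.1   28. ] len [13.  51.4] ang 163.3
0.6 (np.float64(315.0), np.float64(11.9)) [ 353.7 -106.3   28. ] len [15.3 41.1] ang 99.7
```

View pics/c5.png

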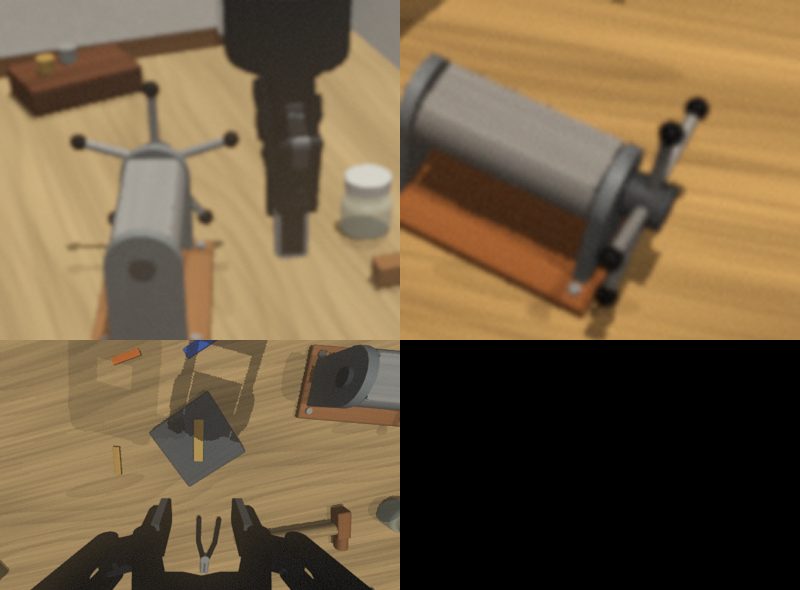

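Side crop: balls at (151,89), (78,142), (231,139), (205,216), with the flat broad on top. Wrist crop: the meant bar on the block at (198,440), larger than the loose brass bar at (117,460), which is 51 × 13 mm against 71 × 17.

```bash
python3 - <<'E'
from th import *
D=np.array([(151,89),(78,142),(231,139),(205,216)])/2.222+[200,60]
print(theta(D,-.05))
E
python3 -m pendant '[[45,7,-1,20,0.2],[45,7,-1,30,0],[45,0,-0.5,30,0],[45,0,-0.5,30,0],[45,0,0,30,0],[45,0,0,20,0],[45,0,0,15,0],[45,0,0,0,0],[45,0,0,0,0]]'
python3 go.py w 487 -138.5 49 76
python3 - <<'E'
from h import *
w=save('wrist','w6.png');ci=camera_info('wrist')
for r in silhouettes('wrist','bar_mid')[:4]:
    m=r['pixels'];v,u=np.nonzero(m)
    Pz=np.array([at_z('wrist',(x,y),29,ci) for x,y in zip(u,v)])
    cc=Pz.mean(0); w_,V=np.linalg.eigh(np.cov(Pz[:,:2].T))
    print(round(r['conf'],2),(u.mean().round(1),v.mean().round(1)),cc.round(1),'len',np.sqrt(12*w_).round(1),'ang',np.degrees(np.arctan2(V[1,1],V[0,1])).round(1))
E
```

```text
(array([0.00177477, 0.81063498, 0.22612281]), array([ 0.2,  0.1, -0.2,  0.2,  0.2, -0. , -0.1, -0.2]))
clock: 7.65
tool_pos: [488.7, -134.0, 79.1]
tcp_rot: [-0.381, -3.117, -0.001]
force: [0.2, -0.0, 0.6]
opening: 0.531
grasp_force: 0.0
clock 7.65 tcp [ 488.7 -134.    79.1] tooly 76.1 j6 -1.83 F [ 0.2 -0.   0.6] open 45.4 grip 0.0
in stand [ 104.2 -251.    79.1] REM tool [ 0.6 -4.8 30.1] turn 0.1
0.98 (np.float64(84.8), np.float64(284.5)) [ 480.5 -272.    29. ] len [13.6 48.7] ang 162.6
0.63 (np.float64(308.9), np.float64(240.0)) [ 484.9 -140.    29. ] len [15.9 71.1] ang 165.4
```

Flat level (0.002 rad), and the bar seen close at about (486,−139.5). Descend and grip.

```bash
python3 -m pendant '[[35,1.3,-6,0,0],[35,0,0,12,0],[35,0,0,10,0],[35,0,0,5,0],[35,0,0,2,0],[35,0,0,0,0]]'
python3 go.py w 486 -139.5 48.5 76
python3 -m pendant '[[10,0,0,0,0],[10,0,0,0,0],[10,0,0,0,0],[10,0,0,0,0],[10,0,0,0,0],[10,0,0,0,0]]' 40
python3 go.py w 486 -139.5 48.5 76
```

```text
clock: 8.25
tool_pos: [486.0, -140.6, 50.1]
tcp_rot: [-0.384, -3.117, -0.0]
force: [0.4, 0.7, -0.0]
opening: 0.413
grasp_force: 0.0
clock 8.25 tcp [ 486.  -140.6   50.1] tooly 76.0 j6 -1.84 F [ 0.4  0.7 -0. ] open 35.3 grip 0.0
in stand [ 103.8 -258.1   50.1] REM tool [0.3 1.1 1.6] turn -0.0
clock: 8.75
tool_pos: [486.4, -140.8, 50.9]
tcp_rot: [0.383, 3.117, -0.001]
force: [-1.5, 0.4, 5.7]
opening: 0.167
grasp_force: 39.6
clock 8.75 tcp [ 486.4 -140.8   50.9] tooly 76.0 j6 -1.84 F [-1.5  0.4  5.7] open 14.2 grip 39.6
in stand [ 104.2 -258.1   50.9] REM tool [0.7 1.1 2.4] turn -0.0
```

```bash
python3 -m pendant '[[10,0,0,-5,0],[10,0,0,-15,0],[10,0,0,-25,0],[10,0,0,-30,0],[10,0,0,-30,0],[10,0,0,-30,0],[10,0,0,-15,0],[10,0,0,0,6.8],[10,0,0,0,6.8],[10,0,0,0,6.8]]' 60
python3 -m pendant '[[10,0,0,0,7],[10,0,0,0,7],[10,0,0,0,7],[10,0,0,0,7],[10,0,0,0,7],[10,0,0,0,7],[10,0,0,0,7],[10,0,0,0,7],[10,0,0,0,7],[10,0,0,0,7]]'
python3 go.py s 0 0 200 -18.9
```

```text
clock: 9.58
tool_pos: [486.0, -140.6, 200.7]
tcp_rot: [0.938, 2.998, -0.0]
force: [0.2, -0.7, -1.4]
opening: 0.157
grasp_force: 58.6
clock: 10.42
tool_pos: [486.0, -140.6, 200.4]
tcp_rot: [-2.488, -1.917, 0.0]
force: [0.1, 0.1, -0.6]
opening: 0.158
grasp_force: 58.6
clock 10.42 tcp [ 486.  -140.6  200.4] tooly -14.8 j6 -0.26 F [ 0.1  0.1 -0.6] open 13.5 grip 58.6
in stand [ 103.7 -258.1  200.4] REM tool [264.9 -84.8   0.5] turn 4.1
```

```bash
python3 -m pendant '[[10,0,0,0,4.1],[10,18,-7,0,0],[10,32,-13,0,0],[10,34,-14,0,0],[10,34,-14,0,0],[10,34,-14,0,0],[10,34,-14,0,0],[10,34,-14,0,0],[10,25,-9,0,0],[10,10,-4,0,0]]'
python3 -m pendant '[[10,0,0,0,0],[10,0,0,0,0]]'
python3 go.py s 0 0 156 -18.9
```

```text
clock: 11.25
tool_pos: [468.8, 136.7, 200.5]
tcp_rot: [-2.547, -1.838, -0.0]
force: [-0.1, 0.4, -0.6]
opening: 0.157
grasp_force: 58.7
clock: 11.42
tool_pos: [469.5, 133.4, 200.3]
tcp_rot: [2.549, 1.836, -0.001]
force: [0.4, 0.4, -0.5]
opening: 0.156
grasp_force: 58.7
clock 11.42 tcp [469.5 133.4 200.3] tooly -18.5 j6 0.36 F [ 0.4  0.4 -0.5] open 13.3 grip 58.7
in stand [ -0.7  -4.2 200.3] REM tool [ 4.2  0.7 44.3] turn 0.4
```

```bash
python3 - <<'E'
from h import *
ims=[save('side','d7.png')[40:240,180:400],save('scene','s7.png')[100:270,320:480],save('wrist','w7.png')]
c=np.hstack([cv2.resize(x,(400,int(400*x.shape[0]/x.shape[1])),interpolation=2)[:345] for x in ims[:2]])
c=np.vstack([c,np.hstack([cv2.resize(ims[2],(400,250)),np.zeros((250,400,3),np.uint8)])])
cv2.imwrite('pics/c7.png',c[:,:,::-1])
for cam in('scene','side','wrist'):
  print(cam,[(round(r['conf'],2),np.round(r['bbox']).tolist()) for r in look_for(cam,'bar_mid')])
E
```

```text
scene [(0.75, [303.0, 166.0, 30.0, 9.0])]
side [(0.78, [234.0, 282.0, 25.0, 32.0]), (0.58, [359.0, 349.0, 35.0, 8.0]), (0.51, [242.0, 342.0, 11.0, 27.0])]
wrist [(0.8, [323.0, 266.0, 32.0, 139.0])]
```

View pics/c7.png

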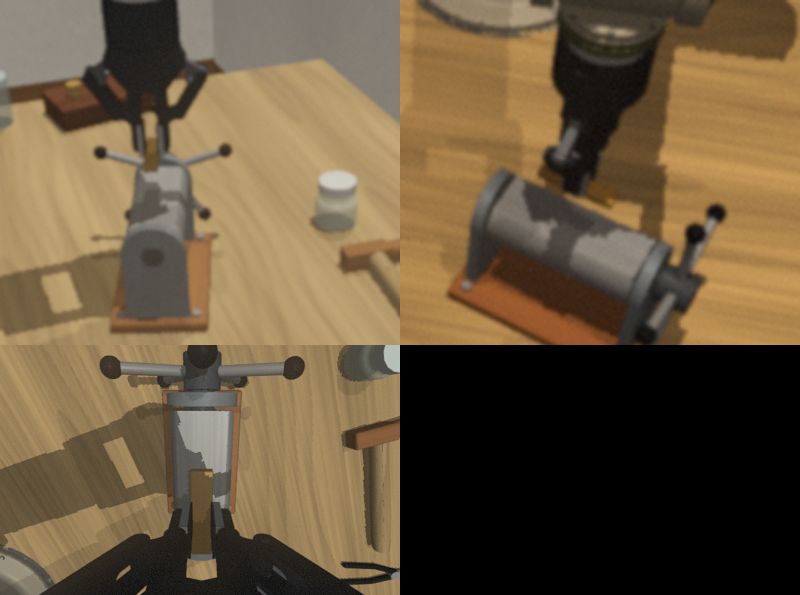

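Wrist crop: the bar (201,515) is centred over the flat (175 to 230), lined up with the mandrel's axis. The side balls at (110,368) and (293,368) are level, so the flat is level. Lowering.

```bash
python3 -m pendant '[[10,4,0.7,10,0.4],[10,0,0,14,0],[10,0,0,12,0],[10,0,0,6,0],[10,0,0,4,0],[10,0,0,0,0],[10,0,0,0,0]]'
python3 go.py s 0 0 151 -18.9
```

```text
clock: 12.3
tool_pos: [471.7, 137.4, 154.6]
tcp_rot: [2.556, 1.826, 0.0]
force: [-0.1, 0.9, -0.6]
opening: 0.155
grasp_force: 58.7
clock 12.3 tcp [471.7 137.4 154.6] tooly -18.9 j6 0.37 F [-0.1  0.9 -0.6] open 13.3 grip 58.7
in stand [1.000e-01 3.000e-01 1.546e+02] REM tool [-0.3 -0.1  3.6] turn -0.0
```

```bash
python3 -m pendant '[[10,0,0,1,0],[10,0,0,1,0],[10,0,0,0.6,0],[10,0,0,0,0],[10,0,0,0,0]]'; python3 -m pendant '[[10,0,0,0.5,0],[10,0,0,0,0],[10,0,0,0,0]]'
```

```text
clock: 12.72
tool_pos: [471.5, 137.4, 151.9]
tcp_rot: [2.556, 1.826, 0.0]
force: [0.6, 0.2, -0.8]
opening: 0.157
grasp_force: 58.7
clock: 12.97
tool_pos: [471.4, 137.4, 151.3]
tcp_rot: [-2.556, -1.826, 0.0]
force: [0.2, -0.9, -0.4]
opening: 0.154
grasp_force: 58.7
```

```bash
python3 -m pendant '[[10,0,0,0.5,0],[10,0,0,0,0],[10,0,0,0,0]]'; python3 -m pendant '[[10,0,0,0.5,0],[10,0,0,0,0],[10,0,0,0,0]]'; python3 -m pendant '[[10,0,0,0.5,0],[10,0,0,0,0],[10,0,0,0,0]]'
```

```text
clock: 13.22
tool_pos: [471.5, 137.4, 151.0]
tcp_rot: [2.556, 1.826, 0.0]
force: [-1.1, -0.8, 3.1]
opening: 0.152
grasp_force: 59.1
clock: 13.47
tool_pos: [471.5, 137.4, 151.0]
tcp_rot: [2.556, 1.826, 0.001]
force: [-3.6, -0.3, 8.2]
opening: 0.155
grasp_force: 59.8
clock: 13.72
tool_pos: [471.5, 137.4, 150.9]
tcp_rot: [2.556, 1.826, 0.001]
force: [-5.7, -0.6, 12.8]
opening: 0.159
grasp_force: 60.4
```

Contact made at the height expected. Ease off and open gently.

```bash
python3 -m pendant '[[10,0,0,-1,0],[10,0,0,0,0],[15,0,0,0,0],[17,0,0,0,0],[19,0,0,0,0],[22,0,0,0,0],[24,0,0,0,0],[24,0,0,0,0],[24,0,0,0,0]]' 20
python3 - <<'E'
from h import *
ims=[save('side','d8.png')[40:240,180:400],save('scene','s8.png')[120:260,330:480],save('wrist','w8.png')]
ci=camera_info('wrist')
from fit import stand_T
M,t=stand_T([471.5,137.2,-.33,0])
for r in silhouettes('wrist','bar_mid')[:2]:
    m=r['pixels'];v,u=np.nonzero(m)
    Pz=(np.array([at_z('wrist',(x,y),130,ci) for x,y in zip(u,v)])-t)@M
    w_,V=np.linalg.eigh(np.cov(Pz[:,:2].T)); print(round(r['conf'],2),Pz.mean(0).round(1),np.sqrt(12*w_).round(1),np.degrees(np.arctan2(V[1,1],V[0,1])).round(1))
E
```

```text
clock: 14.47
tool_pos: [471.4, 137.4, 150.7]
tcp_rot: [-2.556, -1.826, 0.0]
force: [-0.5, 0.4, 0.4]
opening: 0.28
grasp_force: 0.0
0.78 [ -0.3   4.1 130. ] [15.5 71.1] 89.5
```

```bash
python3 -m pendant '[[28,0,0,0,0],[28,0,0,-3,0],[28,0,0,-8,0],[28,0,0,-15,0],[28,0,0,-25,0],[28,0,0,-30,0],[28,0,0,-30,0],[28,0,0,0,0],[28,0,0,0,0],[28,0,0,0,0]]'
python3 - <<'E'
from fit import *
ims=[save('side','d9.png')[40:240,180:400],save('scene','s9.png')[120:260,330:480],save('wrist','w9.png')]
c=np.hstack([cv2.resize(x,(400,int(400*x.shape[0]/x.shape[1])),interpolation=2)[:345] for x in ims[:2]])
c=np.vstack([c,np.hstack([cv2.resize(ims[2],(400,250)),np.zeros((250,400,3),np.uint8)])])
cv2.imwrite('pics/c9.png',c[:,:,::-1])
ci=camera_info('wrist');M,t=stand_T([471.5,137.2,-.33,0])
for r in silhouettes('wrist','bar_mid')[:2]:
    m=r['pixels'];v,u=np.nonzero(m)
    Pz=(np.array([at_z('wrist',(x,y),130,ci) for x,y in zip(u,v)])-t)@M
    w_,V=np.linalg.eigh(np.cov(Pz[:,:2].T)); print(round(r['conf'],2),Pz.mean(0).round(1),np.sqrt(12*w_).round(1),np.degrees(np.arctan2(V[1,1],V[0,1])).round(1))
E
```

```text
clock: 15.5
tool_pos: [471.1, 137.4, 261.5]
tcp_rot: [-2.556, -1.826, 0.001]
force: [-0.1, 0.2, 0.8]
opening: 0.326
grasp_force: 0.0
0.75 [1.0e-01 2.4e+00 1.3e+02] [16.2 71.7] 89.3
```

View pics/c9.png

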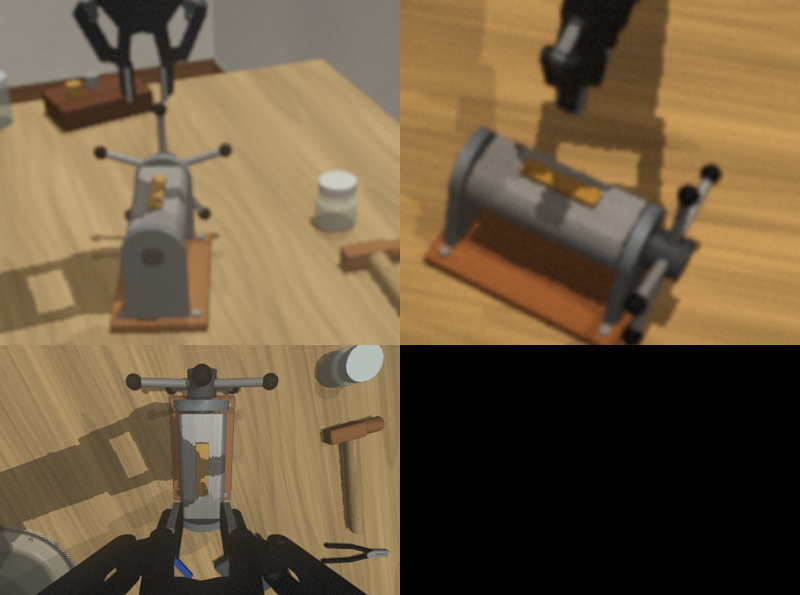

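The bar lies centred along the level flat (wrist crop 202,470; measured 0.1 mm off the middle line, 2.4 mm lengthwise, under 1° of skew). The gripper is clear.

```bash
python3 -c "
from th import *
print(theta(np.array([(160,102),(100,152),(225,150),(204,214)])/1.818+[180,40],0.)[0])
print(finish_job())"
```

```text
[ 0.01033179  0.67444093 -0.75825794]
the job is handed in; nothing more can be done
None
```

The job is handed in: the flat faces up to about 0.01 rad, the brass bar lies released along its middle (0.1 mm off the middle line, 2.4 mm lengthwise), and the mallet, jar and pliers were not touched; the hand-in returned no verdict.

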